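# Sweep the tested brass buttons into the trough

### The arm

A 7-joint arm with a two-finger parallel gripper is mounted at the origin on the work surface. World frame = base frame: x ahead of the robot, y to its left, z up, the work surface at z = 0. Lengths are in m, angles in degrees, forces in N, time in s.
With the tool pointing down it reaches from about 0.35 to 0.775 m from the base axis. Payload 3.1 kg.
Tool frame: the origin (TCP) lies on the centre line of the jaws, within the pads' length; the fingertips stand 17 mm ahead of it and the grasp point (between the pads) lies 2 mm behind it (robot.tip_reach is the distance from the TCP to the fingertips, in m); z points along the fingers, y is the direction in which the jaws open and shut (so a half turn about z gives the same grasp; the last joint's range is limited). The gripper opens to 85 mm and grips with 20 to 120 N. Pads are 22 mm wide; open, the fingers measure 114 mm over their backs; the gripper's body (76 mm by 85 mm) begins 54 mm behind the grasp point. The pads swing forward as they close: fully open they stand 13 mm farther back than shut.
Start: joints at [70.777, 17.813, 0.802, 86.603, -0.252, 75.585, -1.558], TCP at [0.159, -0.526, 0.248] pointing down, gripper open.
Joint ranges: [-154.91, 154.91], [-16.99, 109.72], [-72.82, 74.43], [7.12, 147.25], [-82.49, 262.49], [11.32, 116.49], [-174.64, 174.64]. Speed limits (degrees/s): [159.86, 159.86, 180, 180, 180, 180, 180].

### API

Orientations are given as [roll, pitch, yaw] about the fixed x, y, z axes, in that order (R = Rz(yaw) Ry(pitch) Rx(roll)).
In Python, from station import robot, fingers, vision, workorder, recognise gives the robot as it stands. Calls block until the motion is done:
- robot.move_to(position, orientation): joint-space move of the TCP to a pose.
- robot.line_to(position, orientation=None, velocity=0.15, f_stop=None): straight line of the TCP; orientation=None keeps the orientation; velocity is the mean speed in m/s. With f_stop (N) it stops when the force on the tool has changed by that much, and returns True; else False.
- robot.move_j(angles): joint-space move.
- fingers.gripper_to(opening, force=None): opening from 0.0 (shut) to 1.0 (fully open); force is the grip in N (None keeps the last); returns when the fingers have stopped.
- robot.pause(seconds).
- robot.inverse_kinematics(position, orientation): joint angles nearest the present ones, or None.
- vision.grab_frame(name): name is "scene" or "top" or "wrist"; returns the picture (420x560x3 uint8, red, green, blue); there is no depth.
- vision.calibration(name): a dict with "mtx" (3x3 intrinsics, pixels), "extrinsics" (4x4, takes a point from world to camera coordinates); the wrist camera has in their place "T_tool_cam" (4x4, takes a point from camera to tool coordinates, whose origin is the TCP and whose axes are the flange's). Camera axes: x right, y up, looking along -z (the intrinsics and any distortion apply to the point x, -y, -z); pixel columns grow to the right and rows downward; lengths in m; the calibration is good to about 2 mm. A picture is of the moment at which its call begins: read the wrist's pose just before it. calibration takes no time and is no camera call.
A pose or a line that the arm cannot do raises robot.PlanningError and nothing moves.
- workorder.close_job(): hands the job in, once; it reports no verdict.
Trained networks look in the newest picture that a camera, given by its name, has taken for a name from the list of things; names that differ only in an ending like _2 or _b are one class to them, and where a whole thing is asked for, a point or a joint stands for the part that bears it (a point fixed in the world has none). Each returns a list of dicts, best first, with "p" (0 to 1); they miss things now and then, are a little off and sometimes report something else, mostly with a low value. They report only what shows in the picture. A call takes as long as a camera call.
- recognise(label, camera): "rect" ([centre column, centre row, width, height] in pixels, round what is visible of it).
Readings, each from a call of its own:
- robot.current_time_s(): time.
- robot.current_joint_positions(): joint angles.
- robot.current_dq(): joint speeds.
- robot.current_joint_torque(): joint torques, N m.
- robot.current_tool_pos(): TCP position.
- robot.current_eef_rot(): TCP orientation.
- robot.current_contact_force(): force on the tool from outside, world axes, zero at the start.
- robot.current_torque(): the same for the moment, N m.
- robot.current_finger_gap(): opening from 0.0 (shut) to 1.0 (fully open).
Only numpy, scipy, OpenCV 4.12 (cv2) and the standard library are available. Lean on these libraries where they do the work, as an engineer would, in place of code of your own. Each camera call takes 0.05 s, during which the arm holds its last target. There are 200 camera calls.

### The job

On the white sorting board, sweep the three brass buttons with your fingertips across the deck and over its open edge, so that all three lie in the board's grey trough; slide them, do not pick any of them up. Leave the blue button and the red thread spool where they are on the deck, and do not disturb the yarn cones, the beaker or the magnifier around the board.

Things in the scene. Friction and masses are not known exactly. Their poses are not given: they have to be found in the camera images.
- board: White sorting board, fixed. Origin: on the worktop under the deck's centre; own x runs along the grey trough, own -y points from deck to trough. Deck top 30 mm above the worktop, 280 mm along x and 200 mm along y (both centred). Open edge without rim at y = -100; the other three sides have an aluminium rim 6 mm thick, 8 mm above the deck
- edge (a point): Middle of the deck's open edge, at the height of the deck's top. On the deck stand five things (three brass buttons, a blue one, a spool) in lanes about 52 mm apart along the board's x, one to a lane, in any order, at y = -52 to +37 mm. The straight way from each along -y to this edge is free
- trough (a point): Centre of the trough's inner floor. The trough is as long as the deck and spans the board's y = -100 to -165 mm; its floor is 5 mm above the worktop (25 mm below the deck); its outer wall (6 mm thick) and end walls rise 36 mm above the worktop, 6 mm above the deck
- brass_a_mid (a point): Brass button (one of three alike), 28 mm across, 8 mm thick, about 11 to 21 g, lying flat on the deck with four small dark sewing holes. This point is the middle of the button, 4 mm above the deck while it lies flat
- brass_b_mid (a point): Brass button (one of three alike), 28 mm across, 8 mm thick, about 11 to 21 g, lying flat on the deck with four small dark sewing holes. This point is the middle of the button, 4 mm above the deck while it lies flat
- brass_c_mid (a point): Brass button (one of three alike), 28 mm across, 8 mm thick, about 11 to 21 g, lying flat on the deck with four small dark sewing holes. This point is the middle of the button, 4 mm above the deck while it lies flat
- blue_button_mid (a point): Blue plastic button, to be left on the deck: 28 mm across, 8 mm thick, about 11 to 21 g, lying flat on the deck with four small dark sewing holes. This point is the middle of the button, 4 mm above the deck while it lies flat
- spool: Small red thread spool with white ends, standing on the deck, 24 mm across, 40 mm tall, 30 g; to be left. Origin: centre of its underside
- cone_white: White yarn cone, loose bystander beside the board, 74 mm across at the foot, 161 mm tall. Origin: centre of its underside
- cone_grey: Grey yarn cone, loose bystander, the same size. Origin: centre of its underside
- beaker: Glass beaker, loose bystander, 66 mm across, 80 mm tall. Origin: centre of its underside
- loupe: Dark steel folding magnifier, loose bystander, 44 x 44 mm, 45 mm tall. Origin: centre of its underside

How it is judged (in metres and radians):
At the end, for the whole second after the job is handed in: All three brass buttons lie at rest (under 20 mm/s) inside the trough, their middles within its inner plan (1 mm to spare) and below the level of the deck's top; the blue button is still on the deck (x of brass_a_mid in the frame of board between -0.141 and 0.141 m and y of brass_a_mid in the frame of board between -0.166 and -0.1 m and z of each of brass_a_mid, brass_b_mid, brass_c_mid in the frame of board below 0.03 m and linear speed of each of brass_a, brass_b, brass_c below 0.02 m/s and x of brass_b_mid in the frame of board between -0.141 and 0.141 m and y of brass_b_mid in the frame of board between -0.166 and -0.1 m and x of brass_c_mid in the frame of board between -0.141 and 0.141 m and y of brass_c_mid in the frame of board between -0.166 and -0.1 m and y of blue_button_mid in the frame of board between -0.095 and 0.1 m and z of blue_button_mid in the frame of board above 0.03 m); the robot touches nothing.
It fails at once if a button was lifted: its middle rose more than 20 mm above the deck (z of any of brass_a_mid, brass_b_mid, brass_c_mid, blue_button_mid in the frame of board above 0.05 m).
It fails at once if the blue button was moved more than 15 mm (distance of blue_button_mid from where it was at the start of the episode above 0.015 m).
It fails at once if the thread spool was moved more than 15 mm or tipped by more than 20 degrees (distance of spool from where it was at the start of the episode above 0.015 m or angle between spool's own z axis and vertical above 0.35 rad).
It fails at once if a cone, the beaker or the magnifier was moved more than 20 mm or tipped by more than 20 degrees (distance of any of cone_white, cone_grey, beaker, loupe from where it was at the start of the episode above 0.02 m or angle between any of cone_white, cone_grey, beaker, loupe's own z axis and vertical above 0.35 rad).
It also fails if it takes over 48 s, if anything falls off the work surface, if the arm or the gripper's body presses on something with over 40 N, if the wrist force passes 120 N, or if a joint passes its speed limit or range.

## Working session

There is one attempt and no reset: what is moved stays moved. The work goes in short steps, each a Python script; the robot and the scene stay as the last script left them, time stands still between calls to the robot, and variables do not carry over. Pictures are saved under pics/ and viewed, about 8 in all and at most 12, crops included, and the job is handed in when it is done.

```bash
mkdir -p pics; ls; python3 - <<'E'
from station import robot, fingers, vision, workorder, recognise
import cv2,numpy as np
for n in ("top","scene"):
    im=vision.grab_frame(n); cv2.imwrite(f"pics/{n}0.png",im[:,:,::-1])
    c=vision.calibration(n); print(n,{k:np.round(np.array(v),4).tolist() for k,v in c.items()})
    for l in ["board","brass_a_mid","blue_button_mid","spool","cone_white","cone_grey","beaker","loupe"]:
        print(l,[(np.round(d["rect"],1).tolist(),round(d["p"],2)) for d in recognise(l,n)])
print(robot.current_time_s(), robot.current_eef_rot())
E
```

```text
pics
top {'mtx': [[423.4369, 0.0, 279.01], [0.0, 423.4369, 210.2857], [0.0, 0.0, 1.0]], 'extrinsics': [[-0.0241, -0.9995, 0.0207, 0.0182], [0.9884, -0.0207, 0.1503, -0.5226], [-0.1498, 0.0241, 0.9884, -1.0698], [0.0, 0.0, 0.0, 1.0]]}
board [([289.8, 195.9, 115.9, 120.5], 0.59)]
brass_a_mid [([291.2, 173.9, 11.7, 16.1], 0.64)]
blue_button_mid []
spool [([267.2, 192.1, 10.4, 10.2], 0.5), ([111.2, 251.7, 36.6, 24.8], 0.49)]
cone_white [([433.4, 217.2, 41.5, 33.3], 0.73)]
cone_grey [([431.5, 169.0, 44.7, 34.4], 0.89)]
beaker [([112.0, 249.7, 35.1, 29.0], 0.93)]
loupe [([133.8, 168.5, 23.4, 23.0], 0.65)]
scene {'mtx': [[389.3861, 0.0, 276.2235], [0.0, 389.3861, 207.1864], [0.0, 0.0, 1.0]], 'extrinsics': [[0.6779, 0.7352, 0.0016, -0.387], [-0.4921, 0.4521, 0.7439, 0.199], [0.5462, -0.5051, 0.6683, -1.3328], [0.0, 0.0, 0.0, 1.0]]}
board [([271.9, 245.8, 160.6, 123.7], 0.78)]
brass_a_mid [([282.3, 244.7, 9.0, 8.7], 0.43)]
blue_button_mid [([287.1, 218.1, 7.0, 16.9], 0.57), ([253.5, 208.5, 13.3, 13.8], 0.41)]
spool []
cone_white [([117.0, 281.4, 46.1, 68.7], 0.95), ([394.1, 183.7, 25.7, 17.0], 0.28), ([283.7, 246.1, 6.2, 5.7], 0.26)]
cone_grey [([148.6, 329.5, 52.0, 74.7], 0.91)]
beaker [([344.7, 142.4, 23.8, 28.8], 0.79)]
loupe [([394.1, 183.0, 19.5, 18.0], 0.59)]
0.9 [1.79997413e+02 3.25574160e-04 1.68362947e+01]
```

```bash
python3 - <<'E'
import cv2
im=cv2.imread("pics/top0.png"); c=im[120:280,190:390]; cv2.imwrite("pics/topc.png",cv2.resize(c,(750,600),interpolation=cv2.INTER_CUBIC))
E
```

```text
(no output)
```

View pics/top0.png

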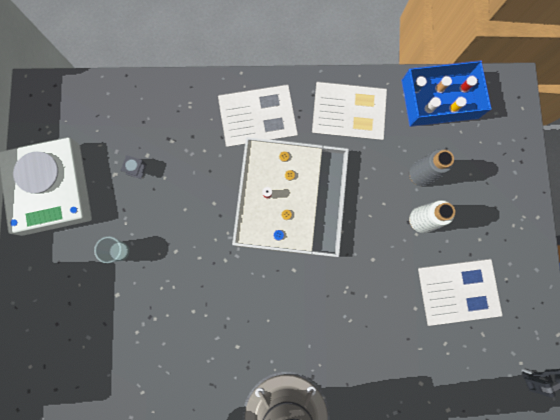

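View pics/topc.png

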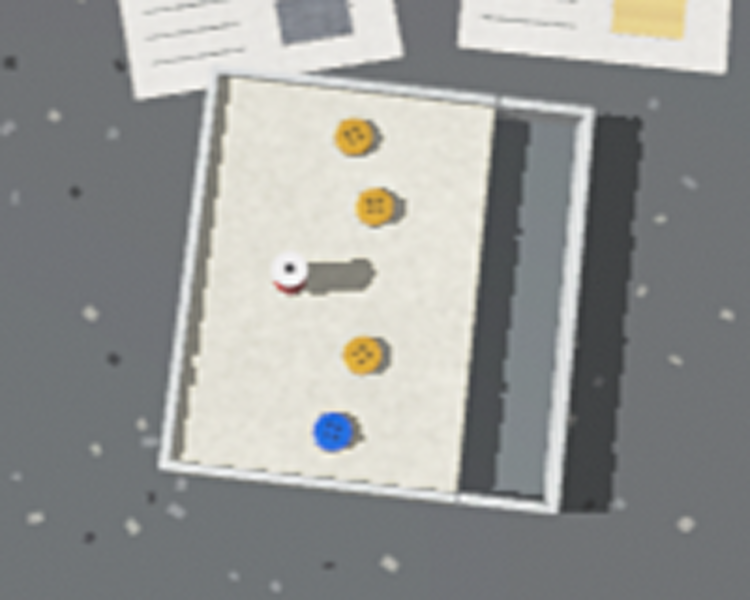

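The top view shows three brass buttons at about crop (354,137), (375,207) and (363,355), a blue button at (333,431) and the spool at (290,268). The trough is on the right (world −y). Next I convert these to positions.

```bash
cat > h.py <<'E'
import numpy as np, cv2
from scipy.optimize import least_squares
def top_px2w(cal,uv,z):
    K=np.array(cal["mtx"]);E=np.array(cal["extrinsics"]);R,t=E[:3,:3],E[:3,3]
    d=R.T@np.array([(uv[0]-K[0,2])/K[0,0],-(uv[1]-K[1,2])/K[1,1],-1]); o=-R.T@t
    return o+d*(z-o[2])/d[2]
def blobs(rgb,roi=None):
    h=cv2.cvtColor(rgb,cv2.COLOR_RGB2HSV); out={}
    for n,(a,b) in dict(brass=((12,130,90),(30,255,255)),blue=((100,150,90),(125,255,255))).items():
        m=cv2.inRange(h,a,b)
        if roi: k=np.zeros_like(m);k[roi[1]:roi[3],roi[0]:roi[2]]=1;m*=k
        m=cv2.morphologyEx(m,cv2.MORPH_CLOSE,np.ones((3,3)))
        _,_,st,ce=cv2.connectedComponentsWithStats(m); out[n]=[(ce[i],st[i,4]) for i in range(1,len(st)) if st[i,4]>25]
    return out
E
python3 - <<'E'
from h import *
from station import robot,vision
c=vision.calibration("top"); im=cv2.imread("pics/top0.png")[:,:,::-1].copy()
px=np.array([(217,73),(594,108),(556,512),(161,467)])/3.75+[190,120]-0.4
zs=[.038,.036,.036,.038]; W=np.array([top_px2w(c,p,z)[:2] for p,z in zip(px,zs)])
L=np.array([(.146,.106),(.146,-.171),(-.146,-.171),(-.146,.106)])
def T(p,l): a=p[2];return np.asarray(l)@np.array([[np.cos(a),np.sin(a)],[-np.sin(a),np.cos(a)]])+p[:2]
r=least_squares(lambda p:(T(p,L)-W).ravel(),[.55,0,0]); print(r.x,np.degrees(r.x[2]),(r.fun*1e3).round(1))
p=r.x
def inv(w): a=p[2];return (np.asarray(w)-p[:2])@np.array([[np.cos(a),-np.sin(a)],[np.sin(a),np.cos(a)]])
for n,l in blobs(im,(230,135,350,260)).items():
    for ce,ar in l: w=top_px2w(c,ce,.036)[:2]; print(n,ce.round(1),ar,w.round(4),inv(w).round(4))
w=top_px2w(c,np.array([290,268])/3.75+[190,120],.07)[:2];print("spool",w,inv(w))
print(robot.current_eef_rot(),robot.tip_reach,np.round(vision.calibration("wrist")["T_tool_cam"],3).tolist(),np.round(vision.calibration("wrist")["mtx"],1).tolist())
E
```

```text
[ 0.56526981  0.00420164 -0.13428941] -7.694216414322581 [ 5.8  3.2 -1.1 -1.  -2.3 -2.4 -2.3  0.1]
brass [284. 156.] 69 [ 0.6702 -0.0106] [ 0.106  -0.0006]
brass [289.5 174.8] 72 [ 0.6183 -0.024 ] [ 0.0563 -0.0208]
brass [286.3 214.2] 72 [ 0.5127 -0.0125] [-0.0499 -0.0236]
blue [278.2 234.6] 71 [0.4593 0.0099] [-0.1057 -0.0086]
spool [0.56759771 0.0358841 ] [-0.0019349   0.03170889]
[1.79997413e+02 3.25574160e-04 1.68362947e+01] 0.017 [[-0.0, 0.958, 0.288, 0.074], [1.0, 0.001, -0.0, 0.0], [-0.001, 0.288, -0.958, -0.125], [0.0, 0.0, 0.0, 1.0]] [[343.5, 0.0, 279.9], [0.0, 343.5, 203.9], [0.0, 0.0, 1.0]]
```

```bash
cat >> h.py <<'E'
from scipy.spatial.transform import Rotation as Ro
def wcal(vision,pos,rpy):
    c=vision.calibration("wrist"); M=np.eye(4); M[:3,:3]=Ro.from_euler("xyz",rpy,degrees=True).as_matrix(); M[:3,3]=pos
    return dict(mtx=c["mtx"],extrinsics=np.linalg.inv(M@np.array(c["T_tool_cam"])))
E
python3 - <<'E'
from h import *
from station import robot,fingers,vision
x,y=.565,.004; a=np.radians(-7.7)
w=lambda u,v:[x+u*np.cos(a)-v*np.sin(a),y+u*np.sin(a)+v*np.cos(a)]
robot.move_to(w(0,.07)+[.26],[180,0,82.3]); fingers.gripper_to(0.14)
p=robot.current_tool_pos();o=robot.current_eef_rot();im=vision.grab_frame("wrist")
np.save("w1.npy",np.r_[p,o]);cv2.imwrite("pics/w1.png",im[:,:,::-1]);c=wcal(vision,p,o)
for n,l in blobs(im).items():
    for ce,ar in l: print(n,ce.round(1),ar,top_px2w(c,ce,.037)[:2].round(4))
print(p,o,robot.current_time_s(),robot.current_finger_gap())
E
```

```text
brass [376.4 237.5] 394 [ 0.6702 -0.0099]
brass [330.8 254.5] 373 [ 0.619  -0.0234]
brass [234.2 255. ] 294 [ 0.5128 -0.0096]
blue [184.1 244.6] 407 [0.4605 0.0101]
[0.57437013 0.07339705 0.26000251] [-1.79999442e+02  1.15308418e-04  8.23031435e+01] 4.2167 0.13574324300863103
```

View pics/w1.png

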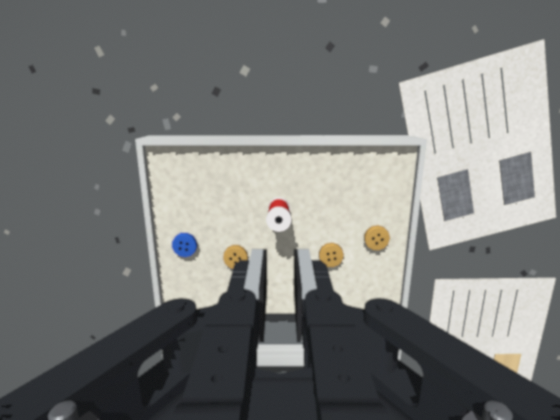

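The wrist view agrees with the top view to about 1–3 mm. The rear rim runs level at row 138, so the tool yaw matches the board. Now I sweep the first button (the farthest one).

```bash
cat > sweep.py <<'E'
from h import *
from station import robot,fingers,vision
a=np.radians(-7.7); ex=np.array([np.cos(a),np.sin(a)]); ey=np.array([-np.sin(a),np.cos(a)]); O=np.array([.565,.004])
RPY=[180,0,82.3]
def sweep(b):
    b=np.array(b); yb=(b-O)@ey; P=lambda v,z:[*(b+(v-yb)*ey),z]
    robot.move_to(P(yb+.032,.12),RPY)
    print("down",robot.line_to(P(yb+.032,.0495),velocity=.1,f_stop=8))
    print("push",robot.line_to(P(-.109,.0495),velocity=.07,f_stop=15),robot.current_tool_pos(),robot.current_contact_force())
    robot.line_to(P(-.09,.12),velocity=.15)
E
python3 - <<'E'
from sweep import *
sweep((.6702,-.0103))
im=vision.grab_frame("top");cv2.imwrite("pics/t2.png",cv2.resize(im[120:280,190:390,::-1],(750,600),interpolation=cv2.INTER_CUBIC))
print(robot.current_time_s())
E
```

```text
down False
push False [ 0.65567234 -0.11762633  0.04955286] [ 0.55726317 -0.3327313  -0.09962313]
8.675
```

View pics/t2.png

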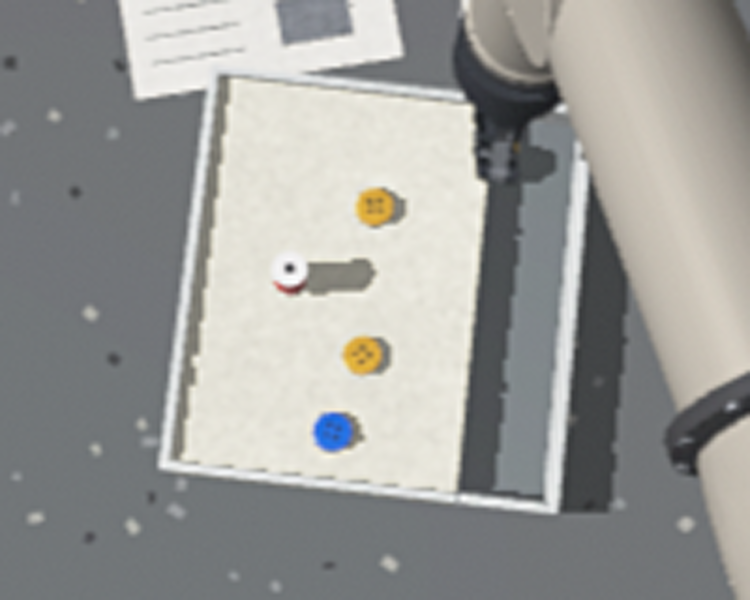

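The deck no longer has the first button, a bit of brass shows in the trough at (517,147), and nothing else moved. Now the other two.

```bash
python3 - <<'E'
from sweep import *
sweep((.6188,-.0237)); sweep((.5128,-.0115))
robot.line_to([*(O+.10*ey),.30],velocity=.25)
im=vision.grab_frame("top");cv2.imwrite("pics/t3.png",cv2.resize(im[120:280,190:390,::-1],(750,600),interpolation=cv2.INTER_CUBIC))
im=vision.grab_frame("scene");cv2.imwrite("pics/s3.png",cv2.resize(im[160:320,180:380,::-1],(750,600),interpolation=cv2.INTER_CUBIC))
print(robot.current_time_s())
E
```

```text
down True
push False [ 0.60700032 -0.11091412  0.04960868] [-0.0060481   0.22844681  0.20290439]
down False
push False [ 0.50125852 -0.09679063  0.04952543] [-0.14983573  0.31028007  0.39189916]
17.6917
```

View pics/t3.png

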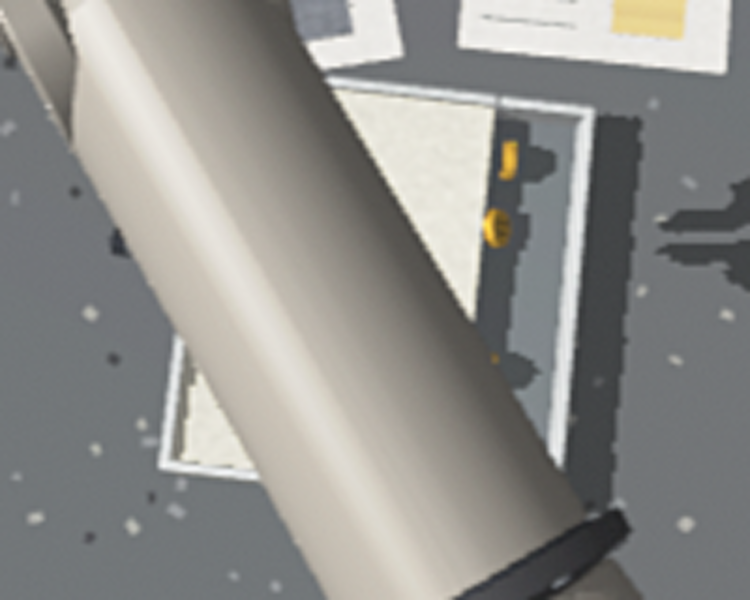

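View pics/s3.png

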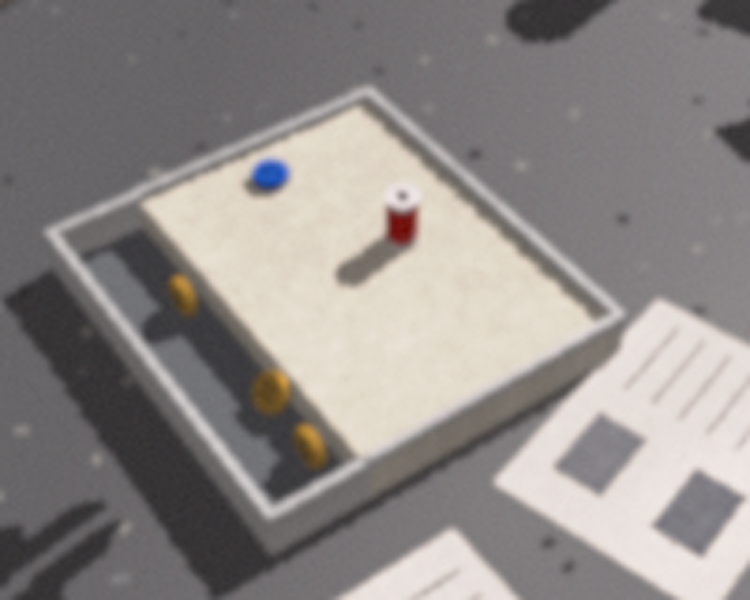

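All three buttons are in the trough, standing or leaning against the deck wall. Scene crop positions are about (182,295), (271,390) and (310,445). The blue button and spool are still on the deck. One descent tripped the force stop, so I'll check that the blue button, spool and bystanders haven't moved.

```bash
python3 - <<'E'
from sweep import *
from station import recognise
robot.move_to([.574370,.073397,.26],RPY)
p=robot.current_tool_pos();o=robot.current_eef_rot();im=vision.grab_frame("wrist");c=wcal(vision,p,o)
cv2.imwrite("pics/w4.png",im[:,:,::-1])
old=cv2.imread("pics/w1.png")[:,:,::-1].copy()
for n,l in blobs(im).items():
    for ce,ar in l: print(n,ce.round(1),ar,top_px2w(c,ce,.037)[:2].round(4))
g=lambda i:i[180:235,255:310]
tpl=cv2.cvtColor(old,cv2.COLOR_RGB2GRAY)[190:232,262:296]
r=cv2.matchTemplate(cv2.cvtColor(im,cv2.COLOR_RGB2GRAY)[170:250,240:320],tpl,cv2.TM_CCOEFF_NORMED);print("spool shift",np.array(cv2.minMaxLoc(r)[3])-[22,20],r.max())
new=vision.grab_frame("scene"); old=cv2.imread("pics/scene0.png")[:,:,::-1].copy()
for l in ["cone_white","cone_grey","beaker","loupe"]: print(l,[(np.round(d["rect"],1).tolist(),round(d["p"],2)) for d in recognise(l,"scene")][:1])
for l,(x,y,w,h) in dict(cw=(94,245,46,70),cg=(122,290,52,76),bk=(332,128,24,29),lp=(384,173,20,20)).items():
    r=cv2.matchTemplate(new[y-12:y+h+12,x-12:x+w+12],old[y:y+h,x:x+w],cv2.TM_CCOEFF_NORMED);print(l,np.array(cv2.minMaxLoc(r)[3])-12,r.max())
print(robot.current_time_s(),robot.current_contact_force())
E
```

```text
blue [185.1 242.1] 413 [0.4605 0.0102]
spool shift [ 1 -3] 0.9859805
cone_white []
cone_grey [([269.6, 246.1, 154.9, 118.6], 0.56)]
beaker [([346.5, 142.9, 19.3, 28.5], 0.73)]
loupe [([393.1, 183.6, 24.3, 17.9], 0.93)]
cw [0 0] 0.98270357
cg [-1  0] 0.7612291
bk [0 0] 0.9973286
lp [0 0] 0.99841475
18.3083 [-0.92331136 -0.34780034 -0.68627261]
```

```bash
python3 - <<'E'
from station import robot,workorder
robot.pause(0.5); workorder.close_job(); print(robot.current_time_s())
E
```

```text
the job is handed in; nothing more can be done
the job is handed in; nothing more can be done
```

I swept the three brass buttons one at a time over the open edge, with the fingers slightly open, and handed the job in at about 19 s. No verdict was reported.

- **Buttons:** The last top and scene pictures, taken just before hand-in, show all three in the trough. They stand or lean on edge against the deck wall rather than lying flat. By geometry their middles are below deck level and inside the trough. I did not measure their positions or speeds there.
- **Blue button and spool:** The blue button measured unmoved (under 1 mm). The spool is upright and shifted in the image only by about as much as the blue button did, so it stayed put.
- **Bystanders:** Image matching showed no shift of the white cone, beaker or magnifier. The grey cone shifted about 1 pixel with a weaker match (0.76). In that last picture the recogniser missed the white cone and misplaced the grey one (its box covered the board), so the cones rest on the image match alone.
- **Force stop:** The 8 N stop tripped during the second button's descent and I did not find out why. The push that followed ran normally.

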